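# Wind the foam clamp shut with its loose crank

## Robot

A 6-joint arm with a two-finger parallel gripper is mounted at the origin on a cart in front of the work surface, level with it; the furniture and walls round the work are solid. World frame = base frame: x ahead of the robot, y to its left, z up, the work surface at z = 0. Lengths are in m, angles in rad, forces in N, time in s.
With the tool pointing down it reaches from about 0.275 to 0.875 m from the base axis. Payload 12.5 kg.
Tool frame: the origin (TCP) lies on the centre line of the jaws, within the pads' length; the fingertips stand 25 mm ahead of it and the grasp point (between the pads) lies 6 mm ahead of it (bot.tcp_to_tips is the distance from the TCP to the fingertips, in m); z points along the fingers, x is the direction in which the jaws open and shut, and the axes are right-handed (so a half turn about z gives the same grasp; the last joint's range is limited). The gripper opens to 85 mm and grips with 20 to 120 N. Pads are 22 mm wide; open, the fingers measure 114 mm over their backs; the gripper's body (76 mm by 85 mm) begins 54 mm behind the grasp point. The pads swing forward as they close: fully open they stand 13 mm farther back than shut.
Start: joints at [-1.217, 0.351, 1.652, -0, 1.139, -0.085], TCP at [0.234, -0.498, 0.256] pointing down, gripper open.
Joint ranges: [-2.75, 2.75], [-0.79, 2.1], [0.01, 2.65], [-1.57, 4.71], [0.07, 3.14], [-2.87, 2.87]. Speed limits (rad/s): [2.22, 2.22, 2.79, 3.14, 3.14, 3.14].

## Interface

Orientations are given as a rotation vector (axis times angle).
In Python, from station import bot, optics, order gives the robot as it stands.
- The arm moves only by the shell command python3 -m creep 'ROWS' [FORCE]. ROWS is JSON, a list of rows, each an object with "xyz": the shift along the tool's x, y, z in mm, a list of three; "rotation": the turn, a rotation vector about the tool's x, y, z in rad, a list of three; "jaw": the finger opening in mm, from 0 to 85.4. In form: [{"xyz": [dx, dy, dz], "rotation": [wx, wy, wz], "jaw": jaw}, ...]. A call has exactly 5 rows; each row is the pose to reach, as a shift and turn from the pose commanded when the call began, along the tool's axes at that moment; what a row does not reach only later rows make up. A row lasts 1/10 s, in which the tool goes at most 50 mm and 8.59 degrees, less where a joint would pass 70% of its speed; a pose out of reach is approached as far as the arm can. A call with a gripper value outside its range is refused whole. The fingers move at their own pace and stop on an object; FORCE is the grip in N (left out, the last holds). Time passes only in rows, so rows that repeat a pose let the fingers close, or fill a call up. It gives the time, the measured TCP pose, the force and the opening at its end, in the units of the state.
- bot.sense(): the state, without advancing time (a new reading comes with each control period).
- optics.snapshot(name): name is "scene" or "top"; returns a dict with "frame" (400x640x3 uint8, blue, green, red), "vertical_fov" (degrees; the focal length in pixels is half the picture's height over the tangent of half this angle, whatever the lens; pixels are square), "cx", "cy" (the principal point, pixels), "k1" (the pictures are not rectified: a ray, as slopes to the right and down, at radius r is drawn at 1 + k1 r^2 times it, then the intrinsics apply), "camera_from_world" (4x4, takes a point from world to camera coordinates). Camera axes: x right, y down, z forward; pixel columns grow to the right and rows downward; lengths in m; the calibration is good to about 2 mm. A picture is of the moment at which its call begins. There is no depth.
- order.job_done(): hands the job in, once; it reports no verdict.
The state is a dict: "clock": time; "joint_positions": joint angles; "dq": joint speeds; "joint_torque": joint torques, N m; "eef_pos": TCP position; "orientation": TCP orientation; "ft_force": force on the tool from outside, world axes, zero at the start; "moment": the same for the moment, N m; "opening": finger opening in m.
Only numpy, scipy, OpenCV 4.12 (cv2) and the standard library are available. Lean on these libraries where they do the work, as an engineer would, in place of code of your own. Each camera call takes 0.05 s, during which the arm holds its last target.

## Task

The foam brick is lying loose in the bench clamp. Fit the loose crank fully down on the clamp's square shaft, wind it clockwise until the foam is gripped firmly, with the sprung pad pushed in about half way but never squashed home, then lift the crank off and stand it on its hub on the bare table, clear of the clamp. Leave the other things on the table where they are.

Things in the scene. Friction and masses are not known exactly. Their poses are not given: they have to be found in the camera images.
- crank: Loose steel crank, 0.21 to 0.34 kg, standing on its hub. Hub: upright square block 36 x 36 mm, 58 mm tall; origin at the centre of its underside, z up, x along the arm. In the underside a square blind socket, 15.5 x 15.5 mm, 30 mm deep, its sides parallel to the hub's. A flat arm, 18 mm wide, 22 to 30 mm above the underside, leaves the hub along +x to the knob.
- knob_mid (a point): Middle of the crank's upright round wooden knob: 22 mm across, 42 mm tall (30 to 72 mm above the hub's underside), 70 mm from the hub's axis along the arm. It spins freely on its pin, so a hand can hold it while the crank turns.
- clamp: Grey bench clamp, fixed. Origin on the table right below the shaft's axis; z up; +x runs from the gear housing (84 x 94 mm, 70 mm tall, collar on top to 74 mm) along the bed (110 mm wide, top 14 mm up, ends 235 mm out): moving jaw with sprung pad, foam brick, rear jaw. No part but the shaft stands higher than 82 mm.
- shaft_foot (a point): Foot of the upright square shaft, on its axis, at the collar's top, 74 mm up: 14 x 14 mm, 24 mm long, then a round tapered nose 6 mm long (tip 30 mm above this point). Its x and y are square to the shaft's sides and turn with it. With the crank fully on, the hub's underside rests on the collar, at this point; play 1.5 mm, or 0.1 rad either way.
- ram (a point): Where the jaw's ram leaves the housing (fixed). Turned clockwise from above, the shaft drives the jaw along the clamp's +x, 14 mm a radian, from a start that varies and is not measured: 1.3 to 3.7 rad bring the foam against both jaws. The drive is stiff, 0.32 N m (4.6 N at the crank's knob), and stays where it is left, up to 22 N on the foam.
- rear_jaw: Rear jaw, locked on the bed: plate 76 mm tall, packed with a rubber facing that stands 4 to 8 mm out (not measured). Origin at table height below the bare plate's front; x points away from the foam. Once the foam is against both jaws the pad yields 8 N a mm, home at 3 mm: half way (12 N) is 0.11 rad of crank past first touch and adds 2.4 N at the knob to the free winding force.
- foam_brick: Green floral foam brick, 68 x 200 x 68 mm, lying loose across the clamp's bed between the jaws, 68 mm side along the clamp's x. Origin at the centre of its underside, z up. Top 82 mm above the table; it sticks out 45 mm on each side of the bed.
- pruners: Bystander: secateurs with red grips, 40 x 179 x 14 mm, lying near the table's edge. Origin at the centre of the underside.
- small_spool: Bystander: small flat spool of gold ribbon, 65 mm across, 16 mm tall, lying near the table's edge. Origin at the centre of the underside.
- white_spool: Bystander: spool of white ribbon standing flat, 100 mm across, 50 mm tall. Origin at the centre of the underside.
- candle: Bystander: upright yellowish candle, 61 mm across, 131 mm tall. Origin at the centre of the underside.
- tape_roll: Bystander: brown tape roll lying flat, 94 mm across, 48 mm tall. Origin at the centre of the underside.
Mind the look-alikes: they are no part of the job. Leave any yellow look-alike of the crank alone.

How it is judged:
On the way, in this order (a step that is already met when the one before it is completed fails the run):
1. the crank is fully down on the shaft (horizontal distance between crank and shaft_foot below 0.004 m and z of crank in the frame of shaft_foot between -0.004 and 0.004 m and angle between crank's own z axis and vertical below 0.1 rad), for 0.2 s.
2. with the crank on the shaft, the foam is gripped with 6 to 18 N (horizontal distance between crank and shaft_foot below 0.006 m and z of crank in the frame of shaft_foot below 0.012 m and contact force between foam_brick and rear_jaw between 6 and 18 N), for 0.2 s.
At the end, for the whole second after the job is handed in: The foam brick is gripped between the jaws with 6 to 18 N (pad pushed in 0.75 to 2.25 mm), and the crank stands upright (within 0.1 rad) on its hub on the table, at rest, its hub more than 100 mm from the shaft's axis (contact force between foam_brick and rear_jaw between 6 and 18 N and horizontal distance between crank and shaft_foot above 0.1 m and height (world z) of crank below 0.006 m and angle between crank's own z axis and vertical below 0.1 rad and linear speed of crank below 0.02 m/s); the robot touches nothing.
It fails at once if the foam is squashed (over 26 N) (contact force between foam_brick and rear_jaw above 26 N).
It fails at once if a bystander is shifted by more than 30 mm (distance of any of pruners, small_spool, white_spool, candle, tape_roll from where it was at the start of the episode above 0.03 m).
It also fails if it takes over 72 s, if anything falls off the work surface, if the arm or the gripper's body presses on something with over 40 N, if the wrist force passes 120 N, or if a joint passes its speed limit or range.

## Working session

There is one attempt and no reset: what is moved stays moved. The work goes in short steps, Python scripts to look and compute and a shell command to move; the robot and the scene stay as the last step left them, time stands still between calls to the robot, and variables do not carry over. Pictures are saved under pics/ and viewed, and the job is handed in when it is done.

```bash
ls; mkdir -p pics
python3 - <<'E'
from station import bot, optics, order
import cv2
print(bot.sense())
for n in ("scene","top"):
    s=optics.snapshot(n); cv2.imwrite(f"pics/{n}0.png",s["frame"])
    print(n,{k:v for k,v in s.items() if k!="frame"})
E
```

```text
pics
{'clock': 0.0, 'joint_positions': array([-1.21657819e+00,  3.51236543e-01,  1.65242311e+00,  8.57980339e-06,
        1.13909950e+00, -8.45922732e-02]), 'dq': array([-0.00030448, -0.00130057, -0.00197456, -0.0014557 ,  0.00042076,
       -0.00080808]), 'joint_torque': array([ 4.24850541e-04, -5.06100976e+01, -2.91402805e+01, -2.88892716e-05,
        4.66736019e-03, -8.42454938e-06]), 'eef_pos': array([ 0.23359854, -0.49759505,  0.25575861]), 'orientation': array([-2.65107696e+00,  1.68431463e+00,  1.45030813e-03]), 'ft_force': array([-0.62369713,  0.12829733,  0.03994807]), 'moment': array([0.0058676 , 0.02557567, 0.02005805]), 'opening': 0.08522027079280278}
scene {'vertical_fov': 56.01017322013866, 'cx': 314.4190947506612, 'cy': 199.70153595470248, 'k1': -0.06889579734885963, 'camera_from_world': array([[-0.84804659, -0.52991865,  0.00178976,  0.40021917],
       [-0.21328552,  0.33823232, -0.91657416,  0.22860146],
       [ 0.48510438, -0.77767932, -0.39986074,  1.02262942],
       [ 0.        ,  0.        ,  0.        ,  1.        ]])}
top {'vertical_fov': 54.97888641267049, 'cx': 311.3531764021868, 'cy': 203.69267363031912, 'k1': -0.013716126782251975, 'camera_from_world': array([[-0.01890714, -0.99982001, -0.00156938, -0.12767147],
       [-0.97720176,  0.01881136, -0.21147776,  0.56089114],
       [ 0.21146922, -0.00246484, -0.97738155,  1.17430611],
       [ 0.        ,  0.        ,  0.        ,  1.        ]])}
```

View pics/scene0.png

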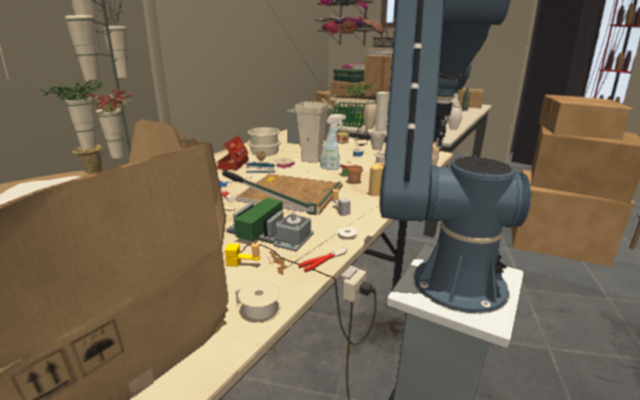

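View pics/top0.png

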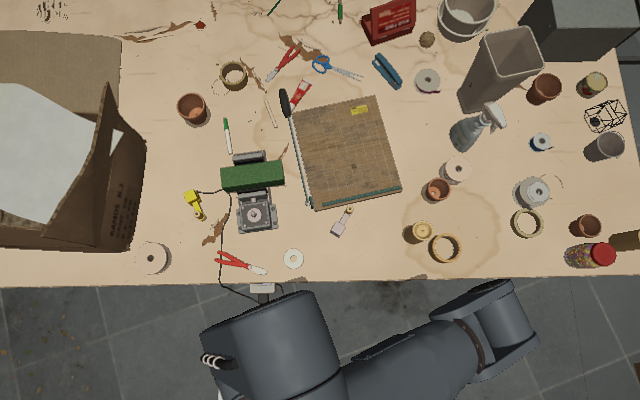

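```bash
cat > h.py <<'E'
import numpy as np, cv2, sys
from scipy.spatial.transform import Rotation as R
from station import bot, optics, order
def K(s):
    f=200/np.tan(np.radians(s["vertical_fov"])/2); return f,s["cx"],s["cy"],s["k1"]
def proj(s,P):
    P=np.atleast_2d(P); T=s["camera_from_world"]; c=P@T[:3,:3].T+T[:3,3]
    f,cx,cy,k=K(s); n=c[:,:2]/c[:,2:]; r2=(n**2).sum(1,keepdims=True); n=n*(1+k*r2)
    return n*f+[cx,cy]
def unproj(s,uv,z):
    f,cx,cy,k=K(s); d=(np.array(uv,float)-[cx,cy])/f; n=d.copy()
    for _ in range(20): n=d/(1+k*(n@n))
    T=s["camera_from_world"]; Rm=T[:3,:3]; o=-Rm.T@T[:3,3]; v=Rm.T@np.r_[n,1]
    return o+v*(z-o[2])/v[2]
def crop(img,x0,y0,x1,y1,k,name):
    cv2.imwrite("pics/"+name,cv2.resize(img[y0:y1,x0:x1],None,fx=k,fy=k,interpolation=cv2.INTER_CUBIC))
E
python3 - <<'E'
import cv2
from h import crop
a=cv2.imread("pics/top0.png"); b=cv2.imread("pics/scene0.png")
crop(a,210,140,290,240,6,"t_clamp.png"); crop(a,320,195,370,245,10,"t_crank.png"); crop(b,220,180,370,280,5,"s_all.png")
E
```

```text
(no output)
```

View pics/t_clamp.png

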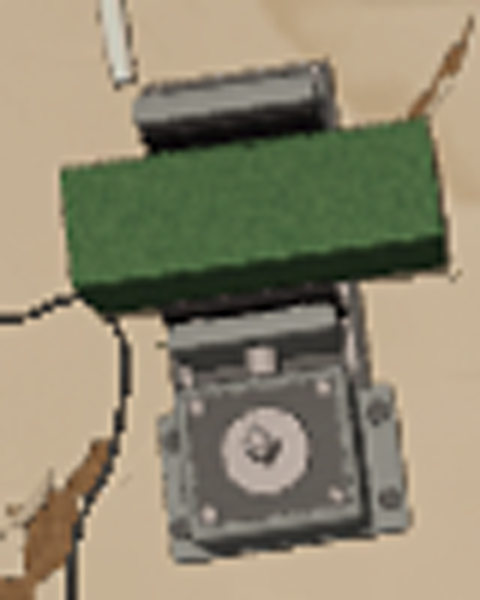

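View pics/t_crank.png

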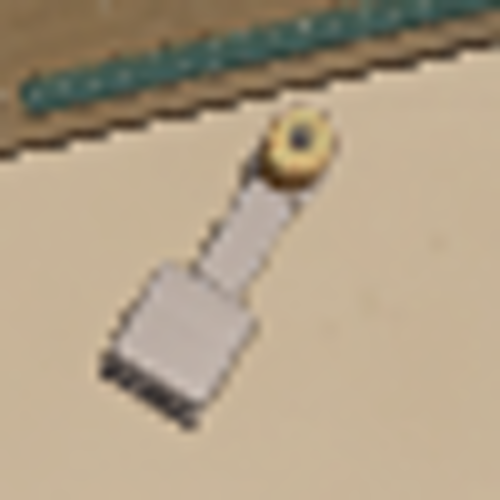

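View pics/s_all.png

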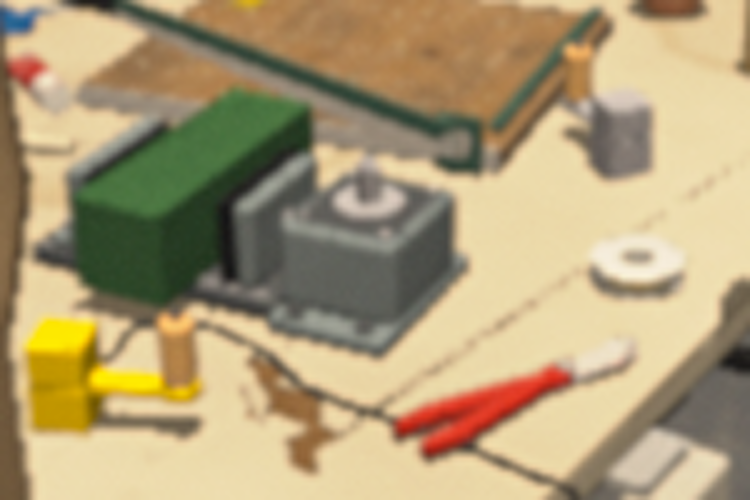

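Run:
```python
from h import *
s=optics.snapshot("top"); c=optics.snapshot("scene")
cv2.imwrite("pics/top1.png",s["frame"])
px=lambda X,Y,x0,y0,k:((X+.5)/k-.5+x0,(Y+.5)/k-.5+y0)
q=[px(*p,320,195,10) for p in [(175,262),(257,325),(198,408),(112,349)]]
Q=np.array([unproj(s,p,.058) for p in q]); print(Q, Q.mean(0), np.linalg.norm(Q-np.roll(Q,1,0),axis=1))
kn=unproj(s,px(302,140,320,195,10),.072); d=kn-Q.mean(0); print("knob",kn,np.hypot(*d[:2]),np.degrees(np.arctan2(d[1],d[0])))
sc=np.array([unproj(s,px(*p,210,140,6),.070) for p in [(197,408),(323,387),(337,494),(209,513)]]); print(sc,sc.mean(0))
for a,b in [(0,1),(3,2),(3,0),(2,1)]:
    e=sc[b]-sc[a]; print(np.linalg.norm(e),np.degrees(np.arctan2(e[1],e[0])))
print("collar",unproj(s,px(265,450,210,140,6),.074))
# scene view checks
px5=lambda X,Y:px(X,Y,220,180,5)
print("scene collar",unproj(c,px5(370,199),.074),"tip", unproj(c,px5(369,157),.104))
print("knob top scene",unproj(c,px5(579,47),.072))
crop(s["frame"],244,204,264,224,30,"t_shaft.png")
crop(c["frame"],282,204,308,226,28,"s_shaft.png")
```

```text
[[ 0.50160576 -0.21913855  0.058     ]
 [ 0.48084581 -0.244496    0.058     ]
 [ 0.45473123 -0.22486537  0.058     ]
 [ 0.47405149 -0.19825011  0.058     ]] [ 0.47780857 -0.22168751  0.058     ] [0.03457694 0.03277157 0.03267007 0.03288836]
knob [ 0.53763883 -0.25971311  0.072     ] 0.07089150877095142 -32.438329190278424
[[0.54772977 0.08105313 0.07      ]
 [0.5578308  0.01433498 0.07      ]
 [0.50015349 0.00654965 0.07      ]
 [0.49132806 0.07368793 0.07      ]] [0.52426053 0.04390642 0.07      ]
0.06747845815391063 -81.39088484688762
0.06771586055764357 -82.51132202800537
0.056880566582159175 7.43985249962163
0.058200374494969655 7.6873739230285505
collar [0.52364079 0.04410384 0.074     ]
scene collar [0.52428784 0.04330607 0.074     ] tip [0.52428961 0.04333916 0.104     ]
knob top scene [ 0.54029415 -0.26295996  0.072     ]
```

View pics/t_shaft.png

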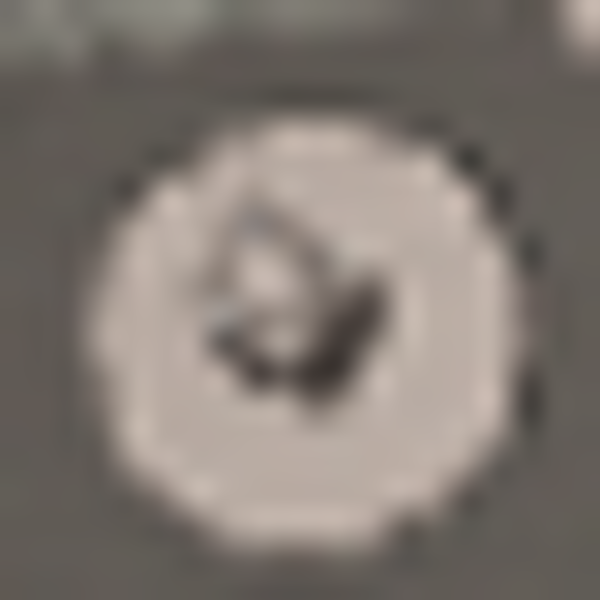

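View pics/s_shaft.png

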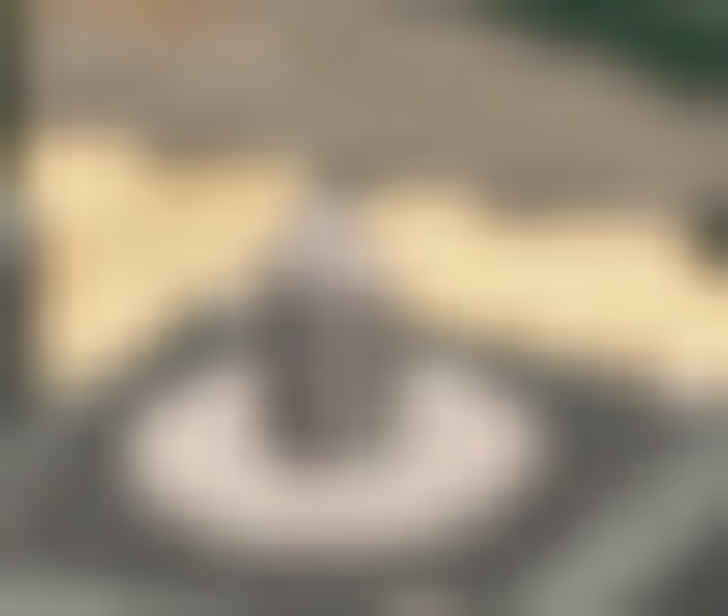

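```bash
cat > fit.py <<'E'
from h import *
from scipy.optimize import minimize
def model(p):
    x,y,a=p; c,s_=np.cos(a),np.sin(a); M=np.array([[c,-s_],[s_,c]])
    def box(x0,x1,y0,y1,z0,z1): return np.array([[i,j,k] for i in(x0,x1) for j in(y0,y1) for k in(z0,z1)])
    t=np.linspace(0,2*np.pi,24); 
    kn=np.array([[.07+.011*np.cos(u),.011*np.sin(u),z] for u in t for z in(.03,.072)])
    parts=[box(-.018,.018,-.018,.018,0,.058),box(0,.075,-.009,.009,.022,.030),kn]
    return [np.c_[P[:,:2]@M.T+[x,y],P[:,2]] for P in parts]
def ren(s,p,z0=0,k=8,roi=(320,195,370,245)):
    im=np.zeros(((roi[3]-roi[1])*k,(roi[2]-roi[0])*k),np.uint8)
    for P in model(p):
        P=P+[0,0,z0]; uv=(proj(s,P)-[roi[0],roi[1]]+.5)*k-.5
        h=cv2.convexHull(uv.astype(np.float32)); cv2.fillConvexPoly(im,np.round(h*16).astype(np.int32),255,shift=4)
    return cv2.resize(im,None,fx=1/k,fy=1/k,interpolation=cv2.INTER_AREA)/255.
E
python3 - <<'E'
from fit import *
s=optics.snapshot("top"); f=s["frame"][195:245,320:370].astype(float)
lab=cv2.cvtColor(s["frame"],cv2.COLOR_BGR2LAB)[195:245,320:370].astype(float)
hsv=cv2.cvtColor(s["frame"],cv2.COLOR_BGR2HSV)[195:245,320:370].astype(int)
# soft mask: distance from table colour
med=np.median(f[30:,25:].reshape(-1,3),0); d=np.linalg.norm(f-med,axis=2)
m=np.clip((d-12)/25,0,1); yy,xx=np.mgrid[:50,:50]
m[yy< 15-0.27*xx+1]=0
m[:,38:]=0; m[:8,:]=0
cv2.imwrite("pics/mask.png",cv2.resize((m*255).astype(np.uint8),None,fx=8,fy=8,interpolation=cv2.INTER_NEAREST))
w=np.ones_like(m); w[yy<16.5-0.27*xx]=0
E=lambda p:(w*(ren(s,p)-m)**2).sum()
best=min((minimize(E,[.478+dx,-.222,np.radians(a)],method="Nelder-Mead",options=dict(initial_simplex=np.array([[.478,-.222,np.radians(a)]]*4)+np.array([[0,0,0],[.004,0,0],[0,.004,0],[0,0,.06]]))) for a in(-31,-36) for dx in(0,)),key=lambda r:r.fun)
print(best.x,np.degrees(best.x[2]),best.fun)
o=s["frame"][195:245,320:370].copy(); o=cv2.resize(o,None,fx=8,fy=8,interpolation=cv2.INTER_CUBIC)
big=cv2.resize((ren(s,best.x)*255).astype(np.uint8),None,fx=8,fy=8,interpolation=cv2.INTER_CUBIC)
cs,_=cv2.findContours((big>127).astype(np.uint8),0,2); cv2.drawContours(o,cs,-1,(0,0,255),1)
cv2.imwrite("pics/fit.png",np.hstack([o,cv2.cvtColor(cv2.imread("pics/mask.png",0),cv2.COLOR_GRAY2BGR)]))
st=bot.sense(); Rm=R.from_rotvec(st["orientation"]).as_matrix(); print(Rm); yaw=np.arctan2(Rm[1,0],Rm[0,0]); q=st["joint_positions"]
c=yaw-q[0]+q[5]; print("yaw",yaw,"c",c)
for a in(best.x[2]+np.pi/2,best.x[2]-np.pi/2):
    for nm,j1 in(("pick",-.434),("shaft",.083)):
        j6=j1+c-a; print(nm,a,(j6+np.pi)%(2*np.pi)-np.pi)
E
```

```text
[ 0.47903431 -0.2212995  -0.57263858] -32.80977360614838 91.13059320265637
[[ 4.24863553e-01 -9.05257383e-01 -1.78556568e-04]
 [-9.05257276e-01 -4.24863590e-01  4.41822065e-04]
 [-4.75824870e-04 -2.60744602e-05 -9.99999886e-01]]
yaw -1.1319851207770841 c 6.568386485397704e-06
pick 0.9981577505336741 -1.4321511821471886
shaft 0.9981577505336741 -0.9151511821471887
pick -2.143434903056119 1.709441471442604
shaft -2.143434903056119 2.2264414714426044
```

View pics/fit.png

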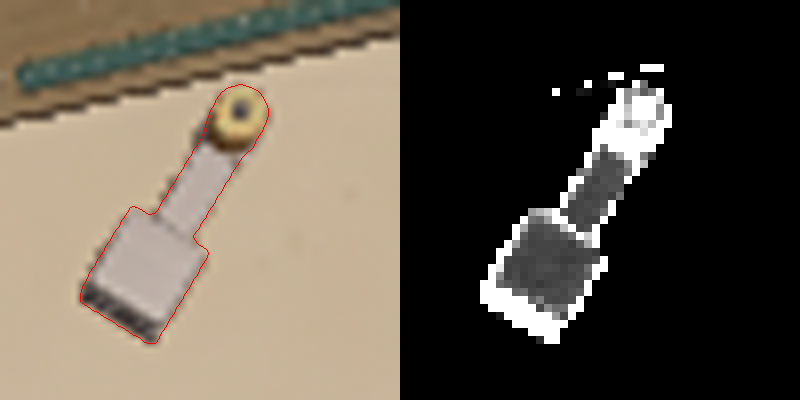

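```bash
cat > go.py <<'E'
# usage: go.py x y z yaw_deg -> shift in tool axes (mm) & rot z (rad) from measured pose
from h import *
x,y,z,yaw=map(float,sys.argv[1:5]); st=bot.sense(); M=R.from_rotvec(st["orientation"]).as_matrix()
d=(M.T@(np.array([x,y,z])-st["eef_pos"]))*1e3
T=R.from_euler("z",yaw,degrees=True).as_matrix()@np.diag([1,-1,-1.])
rv=R.from_matrix(M.T@T).as_rotvec()
print("shift",d.round(1),"rot",rv.round(4),"j6",st["joint_positions"][5].round(3))
E
python3 go.py 0.479 -0.2213 0.14 57.2
```

```text
shift [-146.  -339.6  116.2] rot [-5.0000e-04  3.0000e-04 -2.1303e+00] j6 -0.085
```

```bash
python3 -m creep '[{"xyz":[-16,-38,5],"rotation":[0,0,-0.14],"jaw":85},{"xyz":[-34,-78,10],"rotation":[0,0,-0.28],"jaw":85},{"xyz":[-52,-120,15],"rotation":[0,0,-0.42],"jaw":85},{"xyz":[-70,-162,20],"rotation":[0,0,-0.56],"jaw":85},{"xyz":[-88,-204,25],"rotation":[0,0,-0.70],"jaw":85}]' 60; python3 go.py 0.479 -0.2213 0.14 57.2
```

```text
clock: 0.75
eef_pos: [0.3819, -0.3301, 0.2312]
orientation: [3.07, -0.665, 0.0]
ft_force: [0.6, -1.2, -1.1]
opening: 0.0851
shift [  43.4 -139.2   91.2] rot [ 2.0000e-04 -1.0000e-04 -1.4249e+00] j6 -0.378
```

```bash
python3 -m creep '[{"xyz":[8,-28,10],"rotation":[0,0,-0.14],"jaw":85},{"xyz":[17,-56,20],"rotation":[0,0,-0.28],"jaw":85},{"xyz":[26,-84,30],"rotation":[0,0,-0.42],"jaw":85},{"xyz":[35,-112,40],"rotation":[0,0,-0.56],"jaw":85},{"xyz":[43.4,-139,50],"rotation":[0,0,-0.70],"jaw":85}]' 60; python3 go.py 0.479 -0.2213 0.14 57.2
```

```text
clock: 1.25
eef_pos: [0.4794, -0.2224, 0.1809]
orientation: [3.112, 0.429, 0.0]
ft_force: [0.1, -0.5, -0.2]
opening: 0.0851
shift [-0.  -1.2 40.9] rot [ 1.000e-04 -0.000e+00 -7.244e-01] j6 -0.796
```

```bash
python3 -m creep '[{"xyz":[0,0,8],"rotation":[0,0,-0.145],"jaw":85},{"xyz":[0,0,16],"rotation":[0,0,-0.29],"jaw":85},{"xyz":[0,0,25],"rotation":[0,0,-0.435],"jaw":85},{"xyz":[0,0,33],"rotation":[0,0,-0.58],"jaw":85},{"xyz":[0,0,41],"rotation":[0,0,-0.724],"jaw":85}]' 60
python3 - <<'E'
from h import *
s=optics.snapshot("top");crop(s["frame"],290,160,390,260,6,"t2.png")
E
python3 go.py 0.479 -0.2213 0.044 57.2
```

```text
clock: 1.75
eef_pos: [0.4786, -0.2234, 0.1399]
orientation: [-2.758, -1.503, 0.0]
ft_force: [0.1, 0.1, 0.7]
opening: 0.0848
shift [ 2.1 -0.  94.7] rot [-0.0019  0.0001  0.0084] j6 -1.532
```

View pics/t2.png

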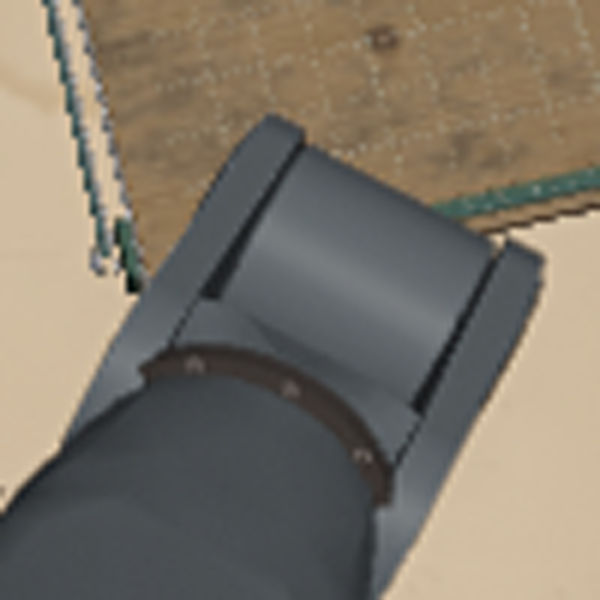

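```bash
python3 -m creep '[{"xyz":[0,0,15],"rotation":[0,0,0],"jaw":85},{"xyz":[0,0,30],"rotation":[0,0,0],"jaw":85},{"xyz":[0,0,45],"rotation":[0,0,0],"jaw":85},{"xyz":[0,0,55],"rotation":[0,0,0],"jaw":85},{"xyz":[0,0,55],"rotation":[0,0,0],"jaw":85}]' 60;python3 go.py 0.479 -0.2213 0.044 57.2
```

```text
clock: 2.3
eef_pos: [0.4781, -0.2232, 0.0843]
orientation: [-2.763, -1.492, 0.002]
ft_force: [0.4, -0.4, 0.4]
opening: 0.0848
shift [ 2.1 -0.2 40.3] rot [-0.002   0.0001 -0.0079] j6 -1.515
```

```bash
python3 -m creep '[{"xyz":[1,0,10],"rotation":[0,0,-0.004],"jaw":85},{"xyz":[2.1,0,20],"rotation":[0,0,-0.008],"jaw":85},{"xyz":[2.1,0,30],"rotation":[0,0,-0.008],"jaw":85},{"xyz":[2.1,0,38],"rotation":[0,0,-0.008],"jaw":85},{"xyz":[2.1,0,38],"rotation":[0,0,-0.008],"jaw":85}]' 60;python3 go.py 0.479 -0.2213 0.046 57.2
python3 -m creep '[{"xyz":[0,0,0],"rotation":[0,0,0],"jaw":60},{"xyz":[0,0,0],"rotation":[0,0,0],"jaw":45},{"xyz":[0,0,0],"rotation":[0,0,0],"jaw":40},{"xyz":[0,0,0],"rotation":[0,0,0],"jaw":36},{"xyz":[0,0,0],"rotation":[0,0,0],"jaw":30}]' 60
python3 -m creep '[{"xyz":[0,0,0],"rotation":[0,0,0],"jaw":30},{"xyz":[0,0,0],"rotation":[0,0,0],"jaw":25},{"xyz":[0,0,0],"rotation":[0,0,0],"jaw":25},{"xyz":[0,0,0],"rotation":[0,0,0],"jaw":25},{"xyz":[0,0,0],"rotation":[0,0,0],"jaw":25}]' 90
```

```text
clock: 2.8
eef_pos: [0.4792, -0.2214, 0.0461]
orientation: [-2.756, -1.505, 0.002]
ft_force: [-0.5, 0.9, -0.8]
opening: 0.0849
shift [-0.  -0.2  0.1] rot [-0.002   0.0001  0.0016] j6 -1.521
clock: 3.3
eef_pos: [0.48, -0.2218, 0.0478]
orientation: [2.757, 1.506, 0.001]
ft_force: [-0.2, 1.9, 5.8]
opening: 0.0354
clock: 3.8
eef_pos: [0.48, -0.2217, 0.0479]
orientation: [2.757, 1.506, 0.001]
ft_force: [-0.9, 2.1, 7.0]
opening: 0.0351
```

```bash
python3 -m creep '[{"xyz":[0,0,-20],"rotation":[0,0,0],"jaw":25},{"xyz":[0,0,-45],"rotation":[0,0,0],"jaw":25},{"xyz":[0,0,-70],"rotation":[0,0,0],"jaw":25},{"xyz":[0,0,-95],"rotation":[0,0,0],"jaw":25},{"xyz":[0,0,-100],"rotation":[0,0,0],"jaw":25}]' 90
python3 go.py 0.524 0.0437 0.185 150
```

```text
clock: 4.3
eef_pos: [0.4805, -0.2222, 0.1494]
orientation: [2.754, 1.505, 0.003]
ft_force: [0.4, 1.1, -2.5]
opening: 0.0353
shift [ 247.2 -107.   -35.9] rot [ 0.0029  0.0028 -1.618 ] j6 -1.521
```

```bash
python3 -m creep '[{"xyz":[10,-4,-20],"rotation":[0,0,-0.12],"jaw":25},{"xyz":[30,-13,-36],"rotation":[0,0,-0.25],"jaw":25},{"xyz":[60,-26,-40],"rotation":[0,0,-0.38],"jaw":25},{"xyz":[90,-39,-40],"rotation":[0,0,-0.5],"jaw":25},{"xyz":[120,-52,-40],"rotation":[0,0,-0.62],"jaw":25}]' 90
python3 go.py 0.524 0.0437 0.185 150
```

```text
clock: 4.8
eef_pos: [0.5004, -0.0914, 0.1863]
orientation: [-2.16, -2.28, 0.001]
ft_force: [0.6, -0.5, -2.9]
opening: 0.035
shift [133.7  30.8   1.3] rot [-8.000e-04 -9.000e-04 -9.935e-01] j6 -1.897
```

```bash
python3 -m creep '[{"xyz":[27,6,-2],"rotation":[0,0,-0.14],"jaw":25},{"xyz":[54,12,-2],"rotation":[0,0,-0.28],"jaw":25},{"xyz":[80,18.5,-2],"rotation":[0,0,-0.42],"jaw":25},{"xyz":[107,24.7,-2],"rotation":[0,0,-0.55],"jaw":25},{"xyz":[133.7,30.8,-2],"rotation":[0,0,-0.65],"jaw":25}]' 90
python3 go.py 0.524 0.0437 0.185 150
```

```text
clock: 5.3
eef_pos: [0.5246, 0.0435, 0.188]
orientation: [-1.318, -2.85, 0.001]
ft_force: [1.5, -0.9, -2.6]
opening: 0.0351
shift [ 0.5 -0.3  3. ] rot [-0.0011 -0.0013 -0.3428] j6 -2.281
```

```bash
python3 -m creep '[{"xyz":[0,0,0],"rotation":[0,0,-0.12],"jaw":25},{"xyz":[0,0,0],"rotation":[0,0,-0.24],"jaw":25},{"xyz":[0.5,-0.3,0],"rotation":[0,0,-0.343],"jaw":25},{"xyz":[0.5,-0.3,0],"rotation":[0,0,-0.343],"jaw":25},{"xyz":[0.5,-0.3,0],"rotation":[0,0,-0.343],"jaw":25}]' 90
python3 go.py 0.524 0.0437 0.185 150
python3 - <<'E'
from h import *
s=optics.snapshot("top");crop(s["frame"],210,140,310,240,6,"t3.png")
s=optics.snapshot("scene");cv2.imwrite("pics/s3f.png",s["frame"]);crop(s["frame"],250,160,350,260,6,"s3.png")
E
```

```text
clock: 5.8
eef_pos: [0.5241, 0.0425, 0.1884]
orientation: [-0.825, -3.03, 0.001]
ft_force: [0.7, 0.1, -3.4]
opening: 0.0347
shift [0.7 0.9 3.4] rot [-0.0006 -0.0011 -0.0081] j6 -2.617
```

View pics/t3.png

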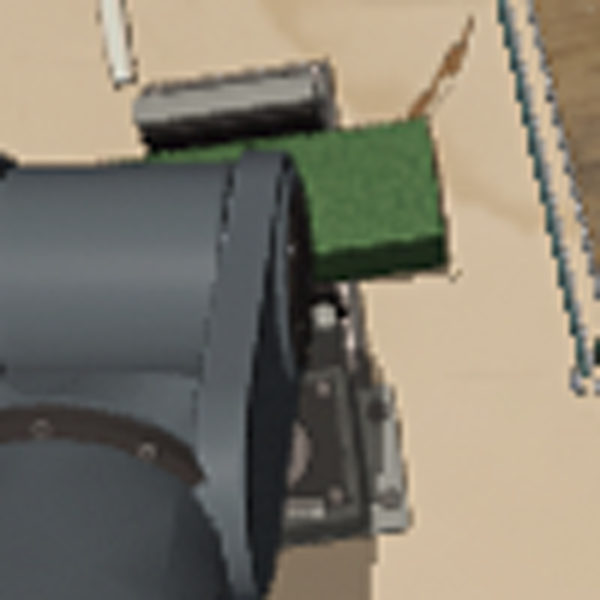

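View pics/s3.png

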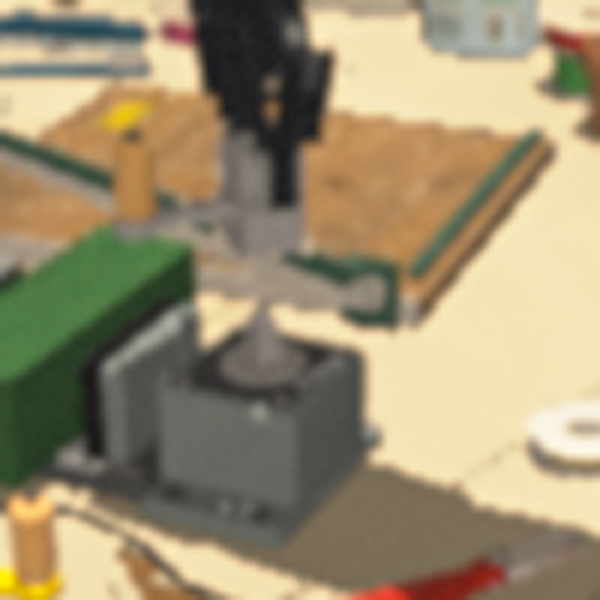

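```bash
python3 -m creep '[{"xyz":[0.3,1,10],"rotation":[0,0,0],"jaw":25},{"xyz":[0.7,1.9,20],"rotation":[0,0,0],"jaw":25},{"xyz":[0.7,1.9,28],"rotation":[0,0,0],"jaw":25},{"xyz":[0.7,1.9,34],"rotation":[0,0,0],"jaw":25},{"xyz":[0.7,1.9,34],"rotation":[0,0,0],"jaw":25}]' 90
python3 -m creep '[{"xyz":[0,0,2],"rotation":[0,0,0],"jaw":25},{"xyz":[0,0,4],"rotation":[0,0,0],"jaw":25},{"xyz":[0,0,6],"rotation":[0,0,0],"jaw":25},{"xyz":[0,0,7],"rotation":[0,0,0],"jaw":25},{"xyz":[0,0,7],"rotation":[0,0,0],"jaw":25}]' 90
python3 go.py 0.524 0.0437 0.1219 150
```

```text
clock: 6.4
eef_pos: [0.5243, 0.0446, 0.1542]
orientation: [-0.82, -3.031, 0.001]
ft_force: [-0.2, -0.7, -1.8]
opening: 0.0349
clock: 6.9
eef_pos: [0.5248, 0.0446, 0.1482]
orientation: [-0.821, -3.032, 0.0]
ft_force: [0.0, 0.2, -2.4]
opening: 0.0351
shift [ 0.2 -1.2 26.3] rot [-0.     -0.0001 -0.005 ] j6 -2.617
```

```bash
python3 -m creep '[{"xyz":[0,0,1],"rotation":[0,0,0],"jaw":25},{"xyz":[0,0,2],"rotation":[0,0,0],"jaw":25},{"xyz":[0,0,3],"rotation":[0,0,0],"jaw":25},{"xyz":[0,0,4],"rotation":[0,0,0],"jaw":25},{"xyz":[0,0,5],"rotation":[0,0,0],"jaw":25}]' 90
python3 go.py 0.524 0.0437 0.1219 150
```

```text
clock: 7.4
eef_pos: [0.5248, 0.0446, 0.1432]
orientation: [-0.821, -3.032, -0.0]
ft_force: [-0.1, 0.2, -2.1]
opening: 0.0349
shift [ 0.2 -1.2 21.3] rot [ 0.    -0.    -0.005] j6 -2.617
```

```bash
python3 -m creep '[{"xyz":[0,0,1],"rotation":[0,0,0],"jaw":25},{"xyz":[0,0,3],"rotation":[0,0,0],"jaw":25},{"xyz":[0,0,5],"rotation":[0,0,0],"jaw":25},{"xyz":[0,0,6],"rotation":[0,0,0],"jaw":25},{"xyz":[0,0,7],"rotation":[0,0,0],"jaw":25}]' 90
python3 go.py 0.524 0.0437 0.1219 150; python3 -c "
from station import bot;s=bot.sense();print(s['ft_force'],s['moment'])"
```

```text
clock: 7.9
eef_pos: [0.5248, 0.0446, 0.1362]
orientation: [-0.821, -3.032, 0.0]
ft_force: [-0.3, -0.9, -2.1]
opening: 0.0344
shift [ 0.2 -1.2 14.3] rot [-0.0001 -0.0001 -0.0049] j6 -2.617
[-0.28656464 -0.86507056 -2.12400823] [-0.09559082  0.01787252 -0.03325603]
```

```bash
python3 -m creep '[{"xyz":[0,0,3],"rotation":[0,0,0],"jaw":25},{"xyz":[0,0,6],"rotation":[0,0,0],"jaw":25},{"xyz":[0,0,9],"rotation":[0,0,0],"jaw":25},{"xyz":[0,0,11],"rotation":[0,0,0],"jaw":25},{"xyz":[0,0,12.5],"rotation":[0,0,0],"jaw":25}]' 90
python3 go.py 0.524 0.0437 0.1219 150; python3 -c "
from station import bot;s=bot.sense();print(s['ft_force'],s['moment'])"
```

```text
clock: 8.4
eef_pos: [0.5247, 0.0446, 0.1235]
orientation: [-0.821, -3.032, 0.0]
ft_force: [0.3, 0.3, -2.1]
opening: 0.035
shift [ 0.2 -1.1  1.6] rot [-0.0001 -0.0003 -0.005 ] j6 -2.617
[ 0.32572869  0.27140261 -2.05833035] [-0.00234593  0.00960712 -0.01846493]
```

```bash
python3 -m creep '[{"xyz":[0,0,0.5],"rotation":[0,0,0],"jaw":25},{"xyz":[0,0,1],"rotation":[0,0,0],"jaw":25},{"xyz":[0,0,1.6],"rotation":[0,0,0],"jaw":25},{"xyz":[0,0,2.2],"rotation":[0,0,0],"jaw":25},{"xyz":[0,0,2.2],"rotation":[0,0,0],"jaw":25}]' 90
python3 go.py 0.524 0.0437 0.1219 150
python3 - <<'E'
from h import *
print(bot.sense()['moment'])
s=optics.snapshot("scene");crop(s["frame"],250,160,350,260,6,"s4.png")
E
```

```text
clock: 8.9
eef_pos: [0.5249, 0.0446, 0.1219]
orientation: [0.821, 3.032, 0.0]
ft_force: [-1.1, -0.5, 2.0]
opening: 0.035
shift [ 0.3 -1.2 -0. ] rot [ 0.0001  0.0002 -0.005 ] j6 -2.617
[-0.02860705  0.26431356  0.02724801]
```

View pics/s4.png

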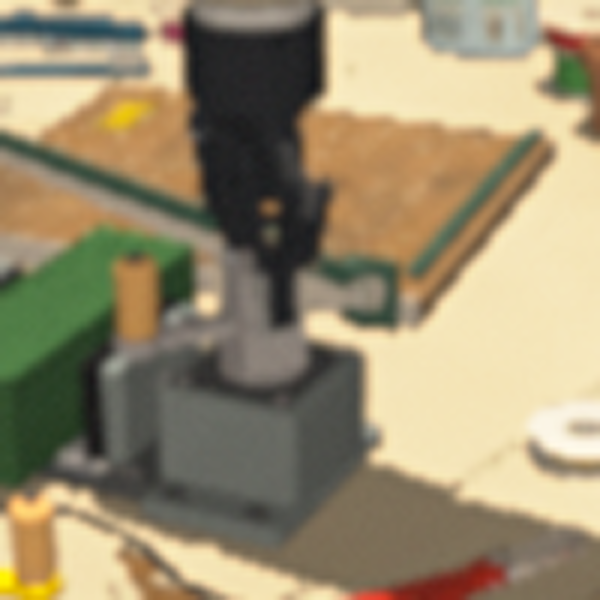

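```bash
cat > f.py <<'E'
from h import *
s=bot.sense(); M=R.from_rotvec(s["orientation"]).as_matrix()
print("F",s["ft_force"].round(2),"M",s["moment"].round(3),"Ftool",(M.T@s["ft_force"]).round(1),"pos",(s["eef_pos"]*1e3).round(2),"yaw",round(np.degrees(np.arctan2(M[1,0],M[0,0])),2),"j6",s["joint_positions"][5].round(3))
E
python3 -m creep '[{"xyz":[0,0,0],"rotation":[0,0,0.06],"jaw":25},{"xyz":[0,0,0],"rotation":[0,0,0.12],"jaw":25},{"xyz":[0,0,0],"rotation":[0,0,0.18],"jaw":25},{"xyz":[0,0,0],"rotation":[0,0,0.24],"jaw":25},{"xyz":[0,0,0],"rotation":[0,0,0.3],"jaw":25}]' 110
python3 f.py
```

```text
clock: 9.45
eef_pos: [0.5248, 0.0443, 0.122]
orientation: [1.267, 2.875, -0.001]
ft_force: [-3.5, -1.8, 5.1]
opening: 0.0346
F [-3.47 -1.78  5.08] M [-0.318  0.517  0.41 ] Ftool [ 1.  -3.8 -5.1] pos [524.78  44.34 121.95] yaw 132.44 j6 -2.315
```

```bash
python3 -m creep '[{"xyz":[0,0,-0.5],"rotation":[0,0,0.1],"jaw":25},{"xyz":[0,0,-0.5],"rotation":[0,0,0.2],"jaw":25},{"xyz":[0,0,-0.5],"rotation":[0,0,0.3],"jaw":25},{"xyz":[0,0,-0.5],"rotation":[0,0,0.4],"jaw":25},{"xyz":[0,0,-0.5],"rotation":[0,0,0.5],"jaw":25}]' 110
python3 f.py
```

```text
clock: 9.95
eef_pos: [0.5248, 0.0442, 0.122]
orientation: [1.94, 2.47, -0.001]
ft_force: [1.2, -3.7, -2.0]
opening: 0.0349
F [ 1.22 -3.74 -2.03] M [-0.559 -0.014  0.359] Ftool [-3.9  0.3  2. ] pos [524.8   44.21 121.96] yaw 103.69 j6 -1.813
```

```bash
python3 -m creep '[{"xyz":[0,0,0],"rotation":[0,0,0.1],"jaw":25},{"xyz":[0,0,0],"rotation":[0,0,0.2],"jaw":25},{"xyz":[0,0,0],"rotation":[0,0,0.3],"jaw":25},{"xyz":[0,0,0],"rotation":[0,0,0.4],"jaw":25},{"xyz":[0,0,0],"rotation":[0,0,0.4],"jaw":25}]' 110
python3 f.py
python3 - <<'E'
from h import *
s=optics.snapshot("scene");crop(s["frame"],220,190,320,270,6,"s5.png")
s=optics.snapshot("top");crop(s["frame"],210,140,310,240,6,"t5.png")
E
```

```text
clock: 10.45
eef_pos: [0.5248, 0.0441, 0.1219]
orientation: [2.39, 2.038, -0.001]
ft_force: [-0.3, -5.2, -3.7]
opening: 0.0352
F [-0.32 -5.15 -3.67] M [-1.002  0.028  0.072] Ftool [-5.1  0.5  3.7] pos [524.79  44.13 121.95] yaw 80.9 j6 -1.415
```

View pics/s5.png

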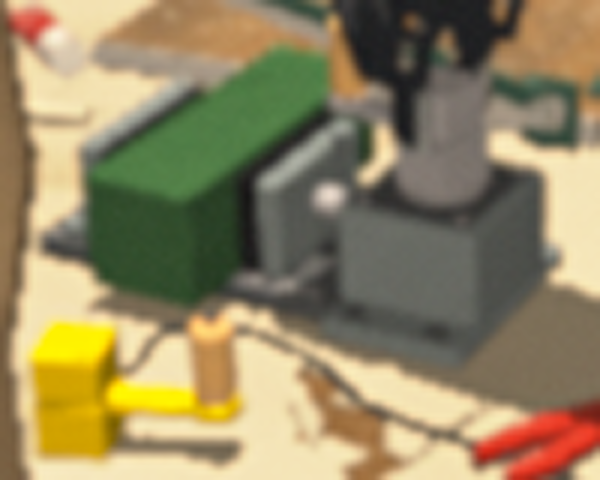

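View pics/t5.png

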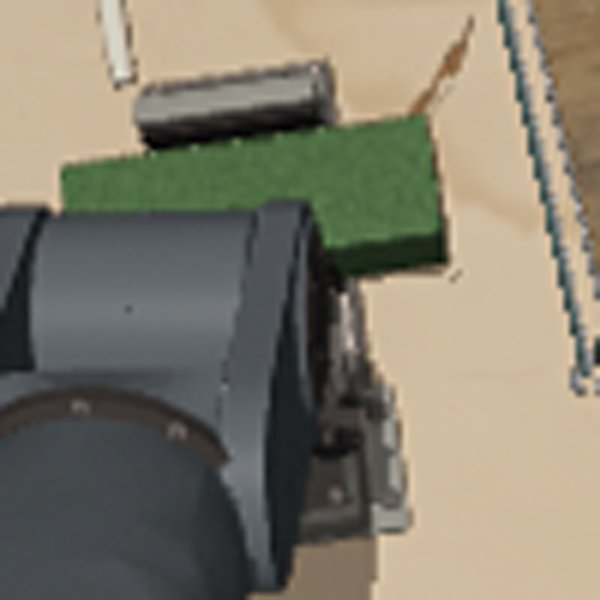

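```bash
python3 -m creep '[{"xyz":[0,0,0.2],"rotation":[0,0,0.03],"jaw":25},{"xyz":[0,0,0.5],"rotation":[0,0,0.06],"jaw":25},{"xyz":[0,0,0.5],"rotation":[0,0,0.09],"jaw":25},{"xyz":[0,0,0.5],"rotation":[0,0,0.12],"jaw":25},{"xyz":[0,0,0.5],"rotation":[0,0,0.15],"jaw":25}]' 110
python3 f.py
python3 -m creep '[{"xyz":[0,0,0],"rotation":[0,0,0.03],"jaw":25},{"xyz":[0,0,0],"rotation":[0,0,0.06],"jaw":25},{"xyz":[0,0,0],"rotation":[0,0,0.09],"jaw":25},{"xyz":[0,0,0],"rotation":[0,0,0.12],"jaw":25},{"xyz":[0,0,0],"rotation":[0,0,0.15],"jaw":25}]' 110
python3 f.py
```

```text
clock: 11.05
eef_pos: [0.5248, 0.0441, 0.1219]
orientation: [2.532, 1.858, -0.001]
ft_force: [-2.1, -6.5, 2.7]
opening: 0.0348
F [-2.13 -6.51  2.7 ] M [-0.999  0.464  0.381] Ftool [-6.9 -0.1 -2.7] pos [524.82  44.11 121.93] yaw 72.53 j6 -1.269
clock: 11.55
eef_pos: [0.5248, 0.0441, 0.1219]
orientation: [2.664, 1.663, -0.001]
ft_force: [-2.6, -7.3, 3.3]
opening: 0.0346
F [-2.6  -7.27  3.27] M [-1.137  0.392  0.464] Ftool [-7.7  0.9 -3.3] pos [524.82  44.05 121.94] yaw 63.94 j6 -1.119
```

```bash
python3 -m creep '[{"xyz":[-0.5,0,-0.1],"rotation":[0,0,0.01],"jaw":25},{"xyz":[-1,0,-0.2],"rotation":[0,0,0.02],"jaw":25},{"xyz":[-1,0,-0.3],"rotation":[0,0,0.03],"jaw":25},{"xyz":[-1,0,-0.3],"rotation":[0,0,0.04],"jaw":25},{"xyz":[-1,0,-0.3],"rotation":[0,0,0.05],"jaw":25}]' 110
python3 f.py
python3 - <<'E'
from h import *
s=optics.snapshot("scene");crop(s["frame"],220,190,320,270,6,"s6.png")
s=optics.snapshot("top");crop(s["frame"],210,140,310,240,6,"t6.png")
E
```

```text
clock: 12.05
eef_pos: [0.5247, 0.0438, 0.1219]
orientation: [2.708, 1.592, 0.001]
ft_force: [2.2, 1.3, -2.3]
opening: 0.0348
F [ 2.22  1.26 -2.27] M [ 0.182 -0.519  0.291] Ftool [2.2 1.3 2.3] pos [524.66  43.85 121.94] yaw 60.89 j6 -1.068
```

View pics/s6.png

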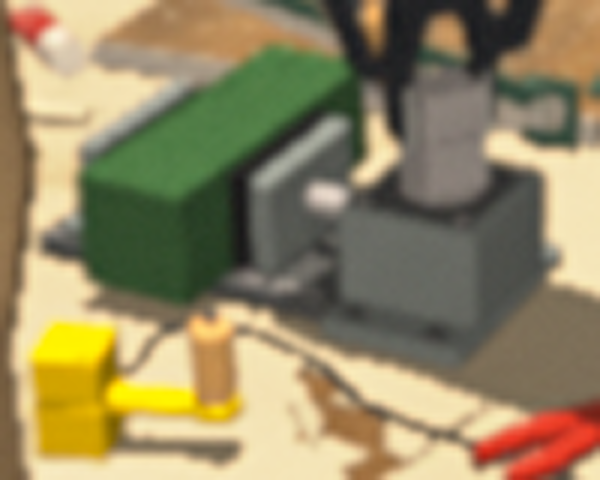

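View pics/t6.png

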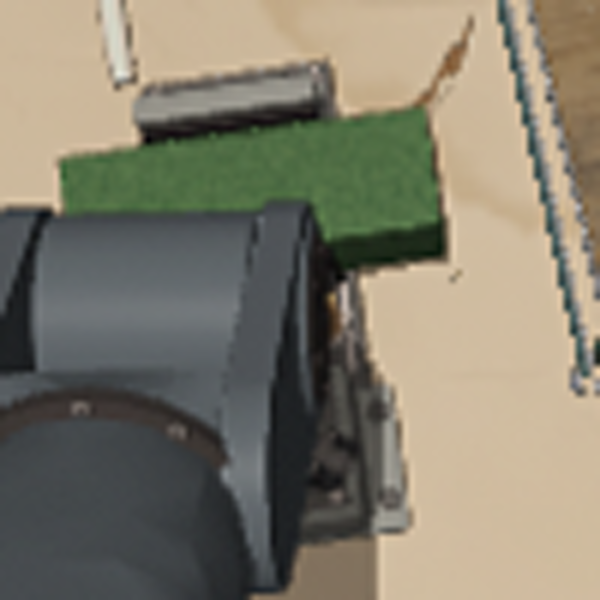

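Run:
```python
from h import *
a=cv2.imread("pics/t6.png")
s=optics.snapshot("top"); crop(s["frame"],216,146,292,190,10,"t7.png")
px=lambda X,Y,x0,y0,k:((X+.5)/k-.5+x0,(Y+.5)/k-.5+y0)
u=np.array([np.cos(np.radians(7.7)),np.sin(np.radians(7.7))])
for nm,p,z in [("foam far",(245,131),.082),("foam farL",(62,158),.082),("foam farR",(427,107),.082),("foam nearR",(445,232),.082),("plate",(235,92),.076),("plate front",(238,112),.076)]:
    w=unproj(s,px(*p,210,140,6),z); print(nm,w.round(4),((w[:2]-[.524,.0437])@u).round(4))
```

```text
foam far [0.6971 0.0559 0.082 ] 0.1732
foam farL [0.6839 0.1542 0.082 ] 0.1732
foam farR [ 0.7087 -0.0421  0.082 ] 0.1716
foam nearR [ 0.6385 -0.0516  0.082 ] 0.1007
plate [0.7215 0.0627 0.076 ] 0.1982
plate front [0.71   0.0609 0.076 ] 0.1866
```

View pics/t7.png

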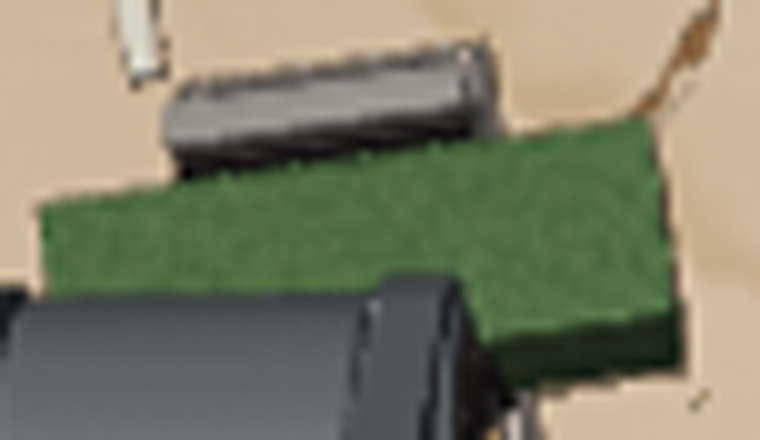

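```bash
python3 -m creep '[{"xyz":[0.2,0,0],"rotation":[0,0,0.04],"jaw":25},{"xyz":[0.2,0,0],"rotation":[0,0,0.08],"jaw":25},{"xyz":[0.2,0,0],"rotation":[0,0,0.12],"jaw":25},{"xyz":[0.2,0,0],"rotation":[0,0,0.16],"jaw":25},{"xyz":[0.2,0,0],"rotation":[0,0,0.2],"jaw":25}]' 110
python3 f.py
python3 -m creep '[{"xyz":[0,0,0],"rotation":[0,0,0.02],"jaw":25},{"xyz":[0,0,0],"rotation":[0,0,0.04],"jaw":25},{"xyz":[0,0,0],"rotation":[0,0,0.06],"jaw":25},{"xyz":[0,0,0],"rotation":[0,0,0.08],"jaw":25},{"xyz":[0,0,0],"rotation":[0,0,0.1],"jaw":25}]' 110
python3 f.py
```

```text
clock: 12.7
eef_pos: [0.5246, 0.0438, 0.1219]
orientation: [2.854, 1.312, 0.001]
ft_force: [3.8, 1.2, -1.9]
opening: 0.0347
F [ 3.76  1.16 -1.89] M [ 0.074 -0.553  0.38 ] Ftool [3.3 2.1 1.9] pos [524.63  43.82 121.94] yaw 49.37 j6 -0.867
clock: 13.2
eef_pos: [0.5246, 0.0438, 0.1219]
orientation: [2.916, 1.168, 0.001]
ft_force: [5.5, 0.1, -3.1]
opening: 0.0351
F [ 5.49  0.12 -3.06] M [ 0.001 -0.775  0.302] Ftool [4.1 3.7 3.1] pos [524.6   43.84 121.95] yaw 43.64 j6 -0.767
```

```bash
python3 -m creep '[{"xyz":[0.4,0.4,0],"rotation":[0,0,0.02],"jaw":25},{"xyz":[0.5,0.5,0],"rotation":[0,0,0.04],"jaw":25},{"xyz":[0.5,0.5,0],"rotation":[0,0,0.06],"jaw":25},{"xyz":[0.5,0.5,0],"rotation":[0,0,0.08],"jaw":25},{"xyz":[0.5,0.5,0],"rotation":[0,0,0.1],"jaw":25}]' 110
python3 f.py
python3 -m creep '[{"xyz":[0,0,0],"rotation":[0,0,0.02],"jaw":25},{"xyz":[0,0,0],"rotation":[0,0,0.04],"jaw":25},{"xyz":[0,0,0],"rotation":[0,0,0.06],"jaw":25},{"xyz":[0,0,0],"rotation":[0,0,0.08],"jaw":25},{"xyz":[0,0,0],"rotation":[0,0,0.1],"jaw":25}]' 110
python3 f.py
python3 - <<'E'
from h import *
s=optics.snapshot("top"); crop(s["frame"],216,146,292,190,10,"t8.png")
E
```

```text
clock: 13.7
eef_pos: [0.5248, 0.0438, 0.1219]
orientation: [-2.971, -1.02, 0.002]
ft_force: [-2.9, -1.4, 7.4]
opening: 0.0348
F [-2.92 -1.38  7.38] M [-0.178  0.503  0.402] Ftool [-3.2 -0.7 -7.4] pos [524.75  43.81 121.91] yaw 37.9 j6 -0.666
clock: 14.2
eef_pos: [0.5247, 0.0438, 0.1219]
orientation: [-3.018, -0.871, 0.002]
ft_force: [-3.7, -1.5, 4.6]
opening: 0.0348
F [-3.68 -1.55  4.62] M [-0.198  0.569  0.498] Ftool [-3.9 -0.6 -4.6] pos [524.74  43.8  121.93] yaw 32.18 j6 -0.567
```

View pics/t8.png

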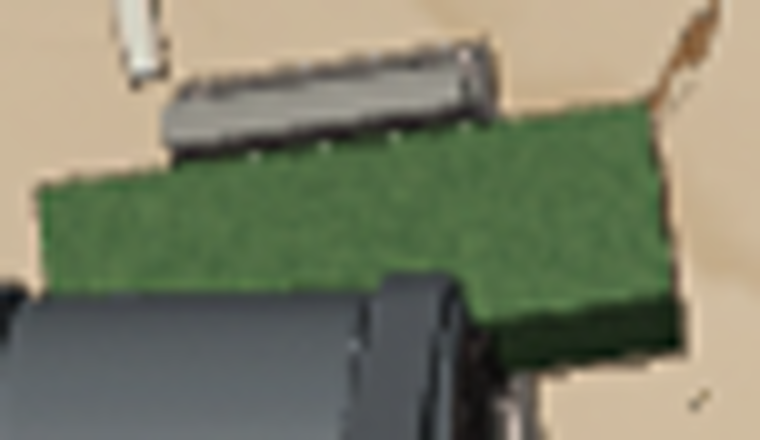

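```bash
python3 -m creep '[{"xyz":[-0.3,0,-0.3],"rotation":[0,0,0.01],"jaw":25},{"xyz":[-0.4,0,-0.4],"rotation":[0,0,0.02],"jaw":25},{"xyz":[-0.4,0,-0.4],"rotation":[0,0,0.03],"jaw":25},{"xyz":[-0.4,0,-0.4],"rotation":[0,0,0.04],"jaw":25},{"xyz":[-0.4,0,-0.4],"rotation":[0,0,0.05],"jaw":25}]' 110
python3 f.py
```

```text
clock: 14.75
eef_pos: [0.5247, 0.0437, 0.122]
orientation: [-3.039, -0.796, 0.001]
ft_force: [0.5, 1.4, -5.4]
opening: 0.035
F [ 0.53  1.42 -5.4 ] M [ 0.268 -0.087  0.531] Ftool [ 1.2 -1.   5.4] pos [524.66  43.72 122.  ] yaw 29.34 j6 -0.518
```

```bash
python3 -m creep '[{"xyz":[0,0,0.1],"rotation":[0,0,0.002],"jaw":25},{"xyz":[0,0,0.2],"rotation":[0,0,0.004],"jaw":25},{"xyz":[0,0,0.2],"rotation":[0,0,0.006],"jaw":25},{"xyz":[0,0,0.2],"rotation":[0,0,0.008],"jaw":25},{"xyz":[0,0,0.2],"rotation":[0,0,0.010],"jaw":25}]' 110
python3 f.py
python3 -m creep '[{"xyz":[0,0,0],"rotation":[0,0,0.002],"jaw":25},{"xyz":[0,0,0],"rotation":[0,0,0.004],"jaw":25},{"xyz":[0,0,0],"rotation":[0,0,0.006],"jaw":25},{"xyz":[0,0,0],"rotation":[0,0,0.008],"jaw":25},{"xyz":[0,0,0],"rotation":[0,0,0.010],"jaw":25}]' 110
python3 f.py
```

```text
clock: 15.25
eef_pos: [0.5247, 0.0437, 0.122]
orientation: [-3.043, -0.782, 0.001]
ft_force: [-0.7, 1.5, -5.6]
opening: 0.0347
F [-0.7   1.49 -5.6 ] M [0.388 0.106 0.539] Ftool [ 0.1 -1.6  5.6] pos [524.68  43.69 122.  ] yaw 28.81 j6 -0.508
clock: 15.75
eef_pos: [0.5247, 0.0437, 0.122]
orientation: [-3.047, -0.766, 0.001]
ft_force: [-2.0, 2.9, -6.2]
opening: 0.0343
F [-1.96  2.95 -6.18] M [0.506 0.26  0.553] Ftool [-0.3 -3.5  6.2] pos [524.69  43.66 122.03] yaw 28.24 j6 -0.498
```

Run:
```python
from h import *
s=optics.snapshot("top"); crop(s["frame"],216,146,292,190,10,"t9.png")
im={k:cv2.imread(f"pics/{k}.png") for k in("t7","t8","t9")}
a6=cv2.imread("pics/top1.png"); im["t1"]=cv2.resize(a6[146:190,216:292],None,fx=10,fy=10,interpolation=cv2.INTER_CUBIC)
# far edge of foam, right part, columns 520..640 ; green boundary subpixel per column using a-channel
def edge(I):
    L=cv2.cvtColor(I,cv2.COLOR_BGR2LAB)[...,1].astype(float); r=[]
    for c in list(range(520,635,4)):
        col=L[60:280,c]; t=(col[:10].mean()+col[-20:].mean())/2
        i=np.where(col<t)[0][0]; r.append(60+i-(t-col[i])/(col[i-1]-col[i]))
    return np.mean(r),np.std(np.diff(r))
for k in ("t1","t7","t8","t9"): print(k,edge(im[k]))
st=optics.snapshot("scene"); crop(st["frame"],220,190,320,270,6,"s9.png")
# conv
p=lambda y:unproj(s,(216+57.7-.5,146+y/10-.5),.082)
print([p(y).round(4).tolist() for y in (110,120)])
```

```text
t1 (np.float64(147.89295977011494), np.float64(0.7433559880703162))
t7 (np.float64(129.26192528735632), np.float64(0.8989648611235389))
t8 (np.float64(111.47327586206897), np.float64(0.6551753801345189))
t9 (np.float64(111.49827586206897), np.float64(0.6773624326648607))
[[0.7124, -0.0177, 0.082], [0.7089, -0.0177, 0.082]]
```

View pics/s9.png

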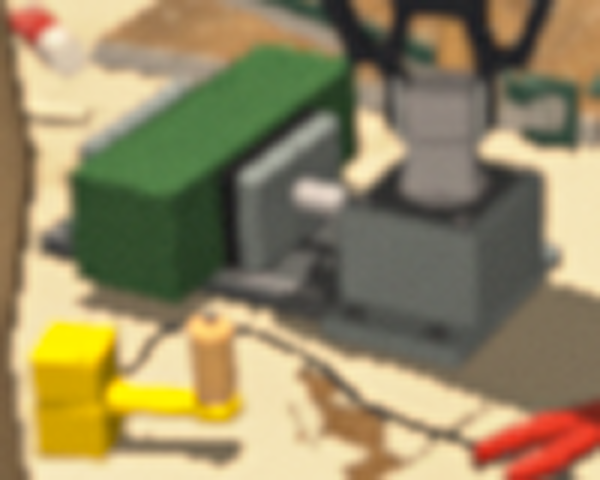

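View pics/t9.png

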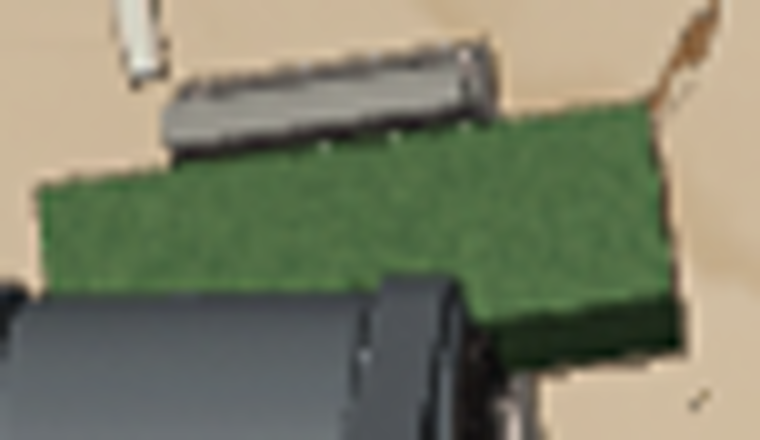

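```bash
python3 -m creep '[{"xyz":[0,0,0],"rotation":[0,0,-0.02],"jaw":25},{"xyz":[0,0,0],"rotation":[0,0,-0.04],"jaw":25},{"xyz":[0,0,0],"rotation":[0,0,-0.06],"jaw":25},{"xyz":[0,0,0],"rotation":[0,0,-0.08],"jaw":25},{"xyz":[0,0,0],"rotation":[0,0,-0.08],"jaw":25}]' 110
python3 f.py
```

```text
clock: 16.35
eef_pos: [0.525, 0.0436, 0.1222]
orientation: [3.013, 0.889, 0.001]
ft_force: [-1.0, 2.0, -4.0]
opening: 0.0349
F [-0.96  2.04 -4.01] M [0.359 0.342 0.013] Ftool [ 0.3 -2.2  4. ] pos [524.95  43.62 122.23] yaw 32.88 j6 -0.579
```

Torque relieved (0.013 Nm). Lifting the crank off.

```bash
python3 -m creep '[{"xyz":[0,0,-1],"rotation":[0,0,0],"jaw":25},{"xyz":[0,0,-3],"rotation":[0,0,0],"jaw":25},{"xyz":[0,0,-5],"rotation":[0,0,0],"jaw":25},{"xyz":[0,0,-7],"rotation":[0,0,0],"jaw":25},{"xyz":[0,0,-9],"rotation":[0,0,0],"jaw":25}]' 110
python3 f.py
```

```text
clock: 16.85
eef_pos: [0.5249, 0.0436, 0.1314]
orientation: [3.013, 0.888, 0.0]
ft_force: [-1.0, 1.6, -4.4]
opening: 0.0346
F [-0.98  1.57 -4.35] M [ 0.261  0.241 -0.028] Ftool [ 0.  -1.8  4.4] pos [524.92  43.59 131.36] yaw 32.83 j6 -0.578
```

```bash
python3 -m creep '[{"xyz":[0,0,-8],"rotation":[0,0,0],"jaw":25},{"xyz":[0,0,-18],"rotation":[0,0,0],"jaw":25},{"xyz":[0,0,-30],"rotation":[0,0,0],"jaw":25},{"xyz":[0,0,-44],"rotation":[0,0,0],"jaw":25},{"xyz":[0,0,-56],"rotation":[0,0,0],"jaw":25}]' 110
python3 f.py; python3 go.py 0.46 -0.2 0.187 32
python3 - <<'E'
from h import *
s=optics.snapshot("top"); crop(s["frame"],216,146,292,190,10,"t10.png")
for p in [(293,258),(240,262),(314,211),(400,187),(420,232)]: print(p,unproj(s,p,0).round(3))
E
```

```text
clock: 17.35
eef_pos: [0.5252, 0.0436, 0.1888]
orientation: [3.013, 0.888, 0.002]
ft_force: [0.4, 0.5, -2.4]
opening: 0.0345
F [ 0.35  0.51 -2.38] M [-0.02   0.009 -0.018] Ftool [ 0.6 -0.2  2.4] pos [525.21  43.56 188.84] yaw 32.83 j6 -0.578
shift [-186.8  169.3    1.8] rot [ 0.0009 -0.0013  0.0145] j6 -0.578
(293, 258) [ 0.391 -0.075  0.   ]
(240, 262) [0.381 0.098 0.   ]
(314, 211) [ 0.546 -0.147  0.   ]
(400, 187) [ 0.624 -0.441  0.   ]
(420, 232) [ 0.468 -0.497  0.   ]
```

View pics/t10.png

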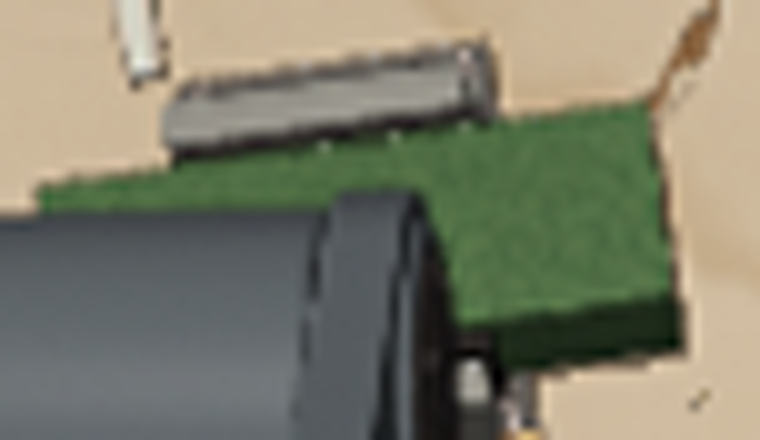

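```bash
python3 -m creep '[{"xyz":[-15,14,0],"rotation":[0,0,0],"jaw":25},{"xyz":[-42,38,0],"rotation":[0,0,0],"jaw":25},{"xyz":[-70,63,0],"rotation":[0,0,0],"jaw":25},{"xyz":[-98,88,0],"rotation":[0,0,0],"jaw":25},{"xyz":[-126,113,0],"rotation":[0,0,0],"jaw":25}]' 110
python3 go.py 0.46 -0.21 0.052 32
```

```text
clock: 17.9
eef_pos: [0.4797, -0.121, 0.1875]
orientation: [3.013, 0.888, 0.001]
ft_force: [1.2, -0.1, -2.8]
opening: 0.0349
shift [-64.9  64.  135.5] rot [ 0.0006 -0.0004  0.0148] j6 -0.914
```

```bash
python3 -m creep '[{"xyz":[-22,22,10],"rotation":[0,0,0],"jaw":25},{"xyz":[-44,43,30],"rotation":[0,0,0],"jaw":25},{"xyz":[-60,60,55],"rotation":[0,0,0],"jaw":25},{"xyz":[-65,64,80],"rotation":[0,0,0],"jaw":25},{"xyz":[-65,64,100],"rotation":[0,0,0],"jaw":25}]' 110
python3 go.py 0.46 -0.21 0.049 32
python3 -m creep '[{"xyz":[0,0,8],"rotation":[0,0,0],"jaw":25},{"xyz":[0,0,16],"rotation":[0,0,0],"jaw":25},{"xyz":[0,0,24],"rotation":[0,0,0],"jaw":25},{"xyz":[0,0,30],"rotation":[0,0,0],"jaw":25},{"xyz":[0,0,30],"rotation":[0,0,0],"jaw":25}]' 110
python3 f.py
```

```text
clock: 18.4
eef_pos: [0.4598, -0.2098, 0.0861]
orientation: [3.014, 0.885, -0.0]
ft_force: [-0.2, -0.2, -2.5]
opening: 0.0345
shift [ 0.   0.3 37.1] rot [-0.      0.0001  0.0128] j6 -1.091
clock: 18.9
eef_pos: [0.4603, -0.2084, 0.0568]
orientation: [-3.013, -0.888, 0.0]
ft_force: [-0.2, 0.4, -2.8]
opening: 0.0345
F [-0.17  0.45 -2.78] M [ 0.02   0.055 -0.007] Ftool [ 0.1 -0.5  2.8] pos [ 460.26 -208.44   56.78] yaw 32.85 j6 -1.091
```

```bash
python3 -m creep '[{"xyz":[0,0,3],"rotation":[0,0,0],"jaw":25},{"xyz":[0,0,6],"rotation":[0,0,0],"jaw":25},{"xyz":[0,0,7.5],"rotation":[0,0,0],"jaw":25},{"xyz":[0,0,8.5],"rotation":[0,0,0],"jaw":25},{"xyz":[0,0,9],"rotation":[0,0,0],"jaw":25}]' 110
python3 f.py
```

```text
clock: 19.4
eef_pos: [0.4603, -0.2087, 0.0481]
orientation: [3.014, 0.888, -0.0]
ft_force: [-0.1, 0.4, -3.4]
opening: 0.0348
F [-0.07  0.42 -3.4 ] M [ 0.033 -0.026  0.013] Ftool [ 0.2 -0.4  3.4] pos [ 460.29 -208.66   48.06] yaw 32.83 j6 -1.091
```

```bash
python3 -m creep '[{"xyz":[0,0,0.3],"rotation":[0,0,0],"jaw":25},{"xyz":[0,0,0.6],"rotation":[0,0,0],"jaw":25},{"xyz":[0,0,0.9],"rotation":[0,0,0],"jaw":25},{"xyz":[0,0,1.2],"rotation":[0,0,0],"jaw":25},{"xyz":[0,0,1.2],"rotation":[0,0,0],"jaw":25}]' 110
python3 f.py
```

```text
clock: 19.9
eef_pos: [0.4603, -0.2087, 0.0479]
orientation: [3.013, 0.888, 0.0]
ft_force: [-5.4, 2.7, 14.6]
opening: 0.0349
F [-5.4   2.7  14.64] M [ 0.406  0.921 -0.006] Ftool [ -3.1  -5.2 -14.6] pos [ 460.35 -208.68   47.89] yaw 32.84 j6 -1.091
```

```bash
python3 -m creep '[{"xyz":[0,0,-0.8],"rotation":[0,0,0],"jaw":25},{"xyz":[0,0,-0.8],"rotation":[0,0,0],"jaw":37},{"xyz":[0,0,-0.8],"rotation":[0,0,0],"jaw":42},{"xyz":[0,0,-0.8],"rotation":[0,0,0],"jaw":55},{"xyz":[0,0,-0.8],"rotation":[0,0,0],"jaw":70}]' 40
python3 -m creep '[{"xyz":[0,0,0],"rotation":[0,0,0],"jaw":85},{"xyz":[0,0,0],"rotation":[0,0,0],"jaw":85},{"xyz":[0,0,0],"rotation":[0,0,0],"jaw":85},{"xyz":[0,0,-5],"rotation":[0,0,0],"jaw":85},{"xyz":[0,0,-10],"rotation":[0,0,0],"jaw":85}]' 40
python3 f.py
```

```text
clock: 20.4
eef_pos: [0.4603, -0.2087, 0.0477]
orientation: [3.014, 0.888, 0.0]
ft_force: [0.1, -0.4, 0.2]
opening: 0.0678
clock: 20.9
eef_pos: [0.4603, -0.2086, 0.0581]
orientation: [-3.013, -0.888, 0.0]
ft_force: [-0.3, 0.0, 0.2]
opening: 0.0852
F [-0.26  0.01  0.19] M [-0.01   0.059  0.001] Ftool [-0.2 -0.2 -0.2] pos [ 460.28 -208.65   58.05] yaw 32.83 j6 -1.091
```

```bash
python3 -m creep '[{"xyz":[0,0,-20],"rotation":[0,0,0],"jaw":85},{"xyz":[0,0,-50],"rotation":[0,0,0],"jaw":85},{"xyz":[0,0,-85],"rotation":[0,0,0],"jaw":85},{"xyz":[0,0,-120],"rotation":[0,0,0],"jaw":85},{"xyz":[0,0,-150],"rotation":[0,0,0],"jaw":85}]' 40
python3 go.py 0.2336 -0.4976 0.25 32
```

```text
clock: 21.4
eef_pos: [0.4603, -0.2087, 0.2101]
orientation: [3.013, 0.887, 0.002]
ft_force: [0.9, -0.3, -0.2]
opening: 0.0847
shift [-347.1  120.   -40. ] rot [ 0.0013 -0.0007  0.0145] j6 -1.091
```

```bash
python3 -m creep '[{"xyz":[-20,7,-10],"rotation":[0,0,0],"jaw":85},{"xyz":[-60,20,-20],"rotation":[0,0,0],"jaw":85},{"xyz":[-105,35,-30],"rotation":[0,0,0],"jaw":85},{"xyz":[-150,50,-40],"rotation":[0,0,0],"jaw":85},{"xyz":[-190,65,-40],"rotation":[0,0,0],"jaw":85}]'
python3 -m creep '[{"xyz":[-30,10,0],"rotation":[0,0,0],"jaw":85},{"xyz":[-65,22,0],"rotation":[0,0,0],"jaw":85},{"xyz":[-100,34,0],"rotation":[0,0,0],"jaw":85},{"xyz":[-130,45,0],"rotation":[0,0,0],"jaw":85},{"xyz":[-150,52,0],"rotation":[0,0,0],"jaw":85}]'
python3 - <<'E'
from h import *
s=optics.snapshot("top"); cv2.imwrite("pics/top11.png",s["frame"]); crop(s["frame"],216,140,366,260,5,"t11.png")
s=optics.snapshot("scene"); crop(s["frame"],220,180,370,280,5,"s11.png")
E
```

```text
clock: 21.9
eef_pos: [0.3346, -0.3679, 0.2496]
orientation: [3.011, 0.887, 0.002]
ft_force: [1.4, -0.1, -0.7]
opening: 0.0851
clock: 22.4
eef_pos: [0.2365, -0.4927, 0.2482]
orientation: [3.013, 0.886, -0.0]
ft_force: [-0.0, 0.6, 0.3]
opening: 0.0853
```

View pics/t11.png

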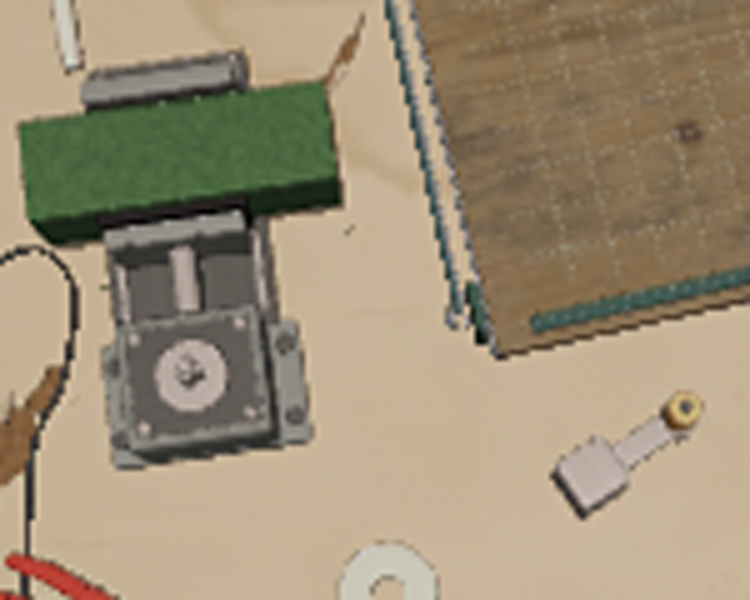

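View pics/s11.png

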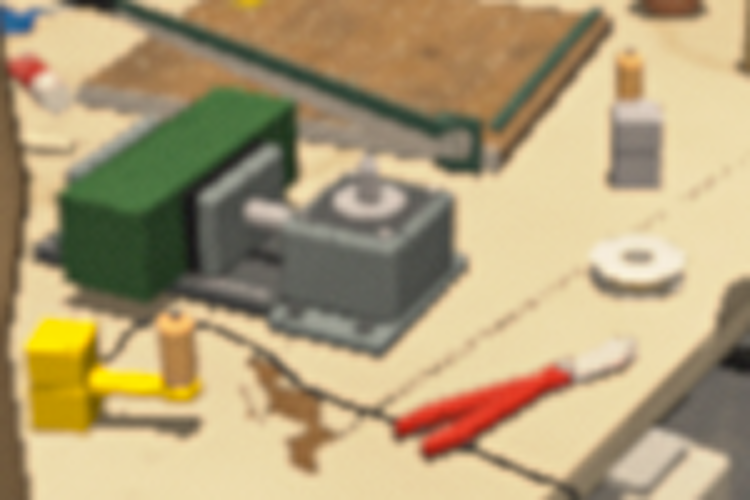

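Run:
```python
from h import *
s=optics.snapshot("scene"); crop(s["frame"],220,190,320,270,6,"s12.png")
I={k:cv2.imread(f"pics/{k}.png").astype(float) for k in("s5","s6","s9","s12")}
for k,im in I.items():
    out=[]
    for r in range(205,262,6):
        g=im[r-3:r+4,140:330].mean(0); G=g[:,1]-g[:,2]; L=g.mean(1)
        # foam->dark : G falls ; dark->plate : L rises
        i0=np.argmax(G[:90]); m=G[i0:].copy(); t=0.5*(np.median(G[:40])); j=np.where(G>t)[0]; j=j[j<130][-1]; e1=j+(G[j]-t)/(G[j]-G[j+1])
        jd=int(e1)+np.argmin(L[int(e1):int(e1)+25]); hi=L[jd:jd+35].max(); th=(L[jd]+hi)/2
        q=jd+np.where(L[jd:]>th)[0][0]; e2=q-(L[q]-th)/(L[q]-L[q-1]); out.append((140+e1,140+e2,e2-e1))
    print(k,np.median(out,0).round(2),np.std(out,0).round(2))
u=np.array([np.cos(np.radians(7.7)),np.sin(np.radians(7.7))]); v=np.array([-u[1],u[0]])
b=np.array([.524,.0437])
for d in(.09,.1): print(d,(proj(s,np.r_[b+u*d+v*.045,.04])-[220,190])*6)
```

```text
s5 [236.82 257.85  20.87] [1.08 1.96 0.97]
s6 [229.45 249.37  20.32] [0.81 1.44 0.94]
s9 [220.7  237.97  18.06] [1.37 1.36 0.56]
s12 [220.49 238.13  17.78] [1.32 1.37 0.84]
0.09 [[257.5193587  235.70674742]]
0.1 [[241.77352492 232.0928726 ]]
```

```bash
python3 -c "
from station import order,bot
print(bot.sense()['ft_force']);print(order.job_done())"
```

```text
[ 0.3577456   1.2612064  -0.04011342]
the job is handed in; nothing more can be done
None
```

I fitted the crank fully down on the shaft and wound it clockwise about 2.1 rad. I then lifted it off, stood it on its hub on bare table at about (0.46, −0.21), and handed the job in at about 23 s of the 72 allowed.

**Grip on the foam:** the grip force could only be estimated, not read directly. Three estimates put it at about 13–14 N, inside the 6–18 N window but slightly above the 12 N half-way mark:
- **Torque:** the winding torque rose about 0.18 N m over free winding, which is about 13 N. This reading is noisy, about ±0.05 N m. Using the nominal free torque of 0.32 N m instead of my measured average would give nearer 16.6 N.
- **Foam motion:** the foam had stopped moving in the top view while the crank went on about 0.13 rad past first touch, which is about 14 N.
- **Pad strip:** the dark pad strip in the scene view narrowed by about 1.6 mm, which is about 13 N. The pad gives way 8 N per mm and is home at 3 mm.

**Last pictures:**
- The crank is upright and more than 0.2 m from the shaft.
- The foam is still against both jaws.
- The pruners, the small spool and the yellow look-alike crank looked unmoved. I did not check the candle, tape roll and white spool closely, but the arm did not work near them.
- The arm was clear of everything when I handed the job in.

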